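# Scrape the trimming board clear of soap chips

## Task

Take the scraper from its rest, press its blade down on the sprung steel deck of the trimming board, firmly enough that the deck begins to sink but without driving it hard against its stop, and wipe all six soap chips off the open edge into the catch trough. Move the chips with the scraper only, never with the fingers, and leave the other things on the bench where they are. Then lay the scraper back in its rest, seated on both posts as it was, and let go.

Things in the scene. Friction and masses are not known exactly. Their poses are not given: they have to be found in the camera images.
- board: Trimming board, fixed: plywood base, 190 mm (its x) by 290 mm (its y), with a level steel deck on four springs and a catch trough along its -y end. Origin: on the bench under the deck's middle, z up. The chips lie anywhere on the deck from y = -100 to +51 mm; the strip from there to the +y lip is clear. Axes of the points below are the board's.
- deck_top (a point): Middle of the deck's top, 50 mm up. Deck: y -105 mm (open edge over the trough) to +105 mm. Plywood lips 5 mm high on the other three sides; free deck between them x -90 to +90, up to y +99 mm. Lips sink with the deck. It starts to sink, level, at 3 N and then 1 mm for each 2 N, up to its stop at 8 mm. This point does not sink with it.
- trough (a point): Middle of the trough's floor, 8 mm above the bench. The trough is 74 mm wide in y (from under the deck's open edge to its outer wall) and 178 mm long in x; its walls reach 34 mm above the bench.
- scraper: Scraper: wooden head 138 mm (its x) by 24 (y) by 30 high. Origin: centre of the head's underside, z up. A steel blade 105 mm wide (x), 5 thick (y) stands straight down from the head's middle, locked where the last user left it: its edge is 10 to 30 mm below the head's underside, not measured, different each time, so feel for the deck. 0.15 to 0.25 kg.
- grip (a point): Centre of the scraper's wooden grip, 51 mm above the head's underside. The grip is 80 mm long (scraper's x), 22 mm thick (scraper's y) and stands on the head, from 30 to 72 mm above its underside.
- rest: Scraper rest, fixed: plywood foot 180 mm (its x) by 50 with two posts 140 mm apart along x. Origin: on the bench under its middle. The head's ends lie on the posts, 45 mm up, head along x, blade hanging free in the 120 mm between. Cheeks 15 mm high on the posts leave 34 mm in y for the 24 mm head. At the start the scraper lies in it, centred to 3 mm.
- chip0: Loose soap chip, 26 x 14 x 6 mm, pale green like the soap bar, 12 g, lying flat on the deck. Origin: centre of its underside.
- chip1: Loose soap chip, 20 x 18 x 7 mm, pale green like the soap bar, 12 g, lying flat on the deck. Origin: centre of its underside.
- chip2: Loose soap chip, 24 x 13 x 7 mm, pale green like the soap bar, 12 g, lying flat on the deck. Origin: centre of its underside.
- chip3: Loose soap chip, 17 x 16 x 6 mm, pale green like the soap bar, 12 g, lying flat on the deck. Origin: centre of its underside.
- chip4: Loose soap chip, 20 x 20 x 6 round mm, pale green like the soap bar, 12 g, lying flat on the deck. Origin: centre of its underside.
- chip5: Loose soap chip, 22 x 15 x 6 mm, pale green like the soap bar, 12 g, lying flat on the deck. Origin: centre of its underside.
- marker: Bystander: felt marker, 134 mm long, lying between board and rest; origin centre of its underside.
- tape: Bystander: roll of tape, 94 mm across, 26 mm high; origin centre of its underside.
- soap_c: Bystander: soap bar 51 x 72 x 27 mm on the bench; origin centre of its underside.
- spatula_red: Bystander: silicone spatula 260 mm long lying behind the rest; origin centre of its underside.
- beaker_100: Bystander: small clear beaker, 55 mm across, 70 mm high; origin centre of its underside.
There are look-alikes about, which are no part of the job. Leave any orange look-alike of the scraper alone.

How it is judged (in metres and radians):
On the way, in this order (a step that is already met when the one before it is completed fails the run):
1. the scraper is off its rest (z of scraper in the frame of rest above 0.075 m), for 0.1 s.
2. the scraper presses on the board's deck with more than 3 N (contact force between scraper and board above 3 N and z of scraper in the frame of board above 0.045 m), for 0.2 s.
3. all six chips lie in the trough (y of chip0 in the frame of board between -0.182 and -0.105 m and z of each of chip0, chip1, chip2, chip3, chip4, chip5 in the frame of board below 0.034 m and y of chip1 in the frame of board between -0.182 and -0.105 m and y of chip2 in the frame of board between -0.182 and -0.105 m and y of chip3 in the frame of board between -0.182 and -0.105 m and y of chip4 in the frame of board between -0.182 and -0.105 m and y of chip5 in the frame of board between -0.182 and -0.105 m), for 0.2 s.
At the end, for the whole second after the job is handed in: All six chips lie at rest in the trough (their origins past the deck's open edge, inside the trough's outer wall and below its top, 34 mm). The scraper lies still and upright in its rest: within 12 mm of its middle, within 0.15 rad of its direction, head underside 41 to 51 mm above the bench (all of step 3 and horizontal distance between scraper and rest below 0.012 m and z of scraper in the frame of rest between 0.041 and 0.051 m and angle between the x axis of scraper and the x axis of rest, either way round below 0.15 rad and angle between scraper's own z axis and vertical below 0.1 rad and linear speed of each of scraper, chip0, chip1, chip2, chip3, chip4, chip5 below 0.02 m/s); the robot touches nothing.
It fails at once if the scraper pushes on the board with more than 35 N (contact force between scraper and board above 35 N).
It fails at once if the fingers touch a chip (contact force between the fingers and chip0 above 0.5 N or contact force between the fingers and chip1 above 0.5 N or contact force between the fingers and chip2 above 0.5 N or contact force between the fingers and chip3 above 0.5 N or contact force between the fingers and chip4 above 0.5 N or contact force between the fingers and chip5 above 0.5 N).
It fails at once if a bystander is moved by more than 20 mm (distance of any of marker, tape, soap_c, spatula_red, beaker_100 from where it was at the start of the episode above 0.02 m).
It also fails if it takes over 69 s, if anything falls off the work surface, if the arm or the gripper's body presses on something with over 40 N, if the wrist force passes 120 N, or if a joint passes its speed limit or range.

## Robot

A 7-joint arm with a two-finger parallel gripper is mounted at the origin on a cart in front of the work surface, level with it; the furniture and walls round the work are solid. World frame = base frame: x ahead of the robot, y to its left, z up, the work surface at z = 0. Lengths are in mm, angles in rad, forces in N, time in s.
With the tool pointing down it reaches from about 350 to 900 mm from the base axis. Payload 19.9 kg.
Tool frame: the origin (TCP) lies midway between the tips of the shut fingers; the grasp point (between the pads) lies manip.grip_depth behind it (manip.grip_depth is the distance from the TCP to the grasp point, in mm); z points along the fingers, y is the line along which they close (so a half turn about z gives the same grasp; the last joint's range is limited). The gripper opens to 94 mm and grips with 3 to 60 N. Pads are 16 mm wide; open, the fingers measure 119 mm over their backs; the gripper's body (75 mm by 177 mm) begins 78 mm behind the grasp point.
Start: joints at [1.24, 0.417, -0.01, 1.614, 0.005, 1.111, -0.053], TCP at [177.995, -599.096, 205.425] pointing down, gripper open.
Joint ranges: [-2.81, 2.81], [-0.39, 2.02], [-1.27, 1.25], [0.06, 2.57], [-1.19, 4.33], [0.19, 2], [-2.82, 2.82]. Speed limits (rad/s): [1.89, 1.89, 2.39, 2.39, 3.01, 3.01, 3.01].

## Interface

Orientations are given as a unit quaternion [w, x, y, z].
In Python, from workcell import manip gives the robot as it stands.
- The arm moves only by the shell command python3 -m handwheel 'ROWS' [FORCE]. ROWS is JSON, a list of rows, each a list of 7 numbers: the shift along the tool's x, y, z in cm, then the turn, a rotation vector about the tool's x, y, z in degrees, then the opening in per cent of the stroke, from 0 (shut) to 100 (fully open). In form: [[x, y, z, ax, ay, az, grip], ...]. A call has 1 to 8 rows; each row shifts and turns the commanded pose from where the row before left it, along the tool's axes as they then stand; what a row does not reach is not made up. A row lasts 1/10 s, in which the tool goes at most 50 mm and 8.59 degrees, less where a joint would pass 70% of its speed; a pose out of reach is approached as far as the arm can. A call with a gripper value outside its range is refused whole. The fingers move at their own pace and stop on an object; FORCE is the grip in N (left out, the last holds). Time passes only in rows, so rows that do not move let the fingers close. It gives the time, the measured TCP pose, the force, the opening and the grip force at its end, in the units of the state.
- manip.state(): the state, without advancing time (a new reading comes with each control period).
- manip.snapshot(name): name is "scene" or "side" or "wrist"; returns the picture (480x640x3 uint8, blue, green, red); there is no depth.
- manip.camera_info(name): a dict with "fx", "fy", "cx", "cy" (pixels), "dist_coeffs" ([k1, k2, p1, p2, k3] as OpenCV has them; the pictures are not rectified), "extrinsics" (4x4, takes a point from camera to world coordinates); the wrist camera has in their place "hand_eye" (4x4, takes a point from camera to tool coordinates, whose origin is the TCP and whose axes are the flange's). Camera axes: x right, y down, z forward; pixel columns grow to the right and rows downward; lengths in mm; the calibration is good to about 2 mm. A picture is of the moment at which its call begins: read the wrist's pose just before it. camera_info takes no time and is no camera call.
- manip.finish_job(): hands the job in; it is judged then, once.
The state is a dict: "time": time; "joints": joint angles; "joint_velocities": joint speeds; "joint_efforts": joint torques, N m; "position": TCP position; "ee_rot": TCP orientation; "ft_force": force on the tool from outside, world axes, zero at the start; "moment": the same for the moment, N m; "width": finger opening in mm; "grasp_force": force on a finger pad.
Only numpy, scipy, OpenCV 4.12 (cv2) and the standard library are available. Lean on these libraries where they do the work, as an engineer would, in place of code of your own. Each camera call takes 0.05 s, during which the arm holds its last target. There are 200 camera calls.

## Working session

There is one attempt and no reset: what is moved stays moved. The work goes in short steps, Python scripts to look and compute and a shell command to move; the robot and the scene stay as the last step left them, time stands still between calls to the robot, and variables do not carry over. Pictures are saved under pics/ and viewed, at most 10 in all, crops included, and the job is handed in when it is done.

```bash
mkdir -p pics; ls
python3 - <<'E'
from workcell import manip
import cv2,json
s=manip.state();print(s, manip.grip_depth)
for n in("scene","side","wrist"):
    cv2.imwrite(f"pics/{n}0.png",manip.snapshot(n)); print(n,manip.camera_info(n))
E
```

```text
pics
{'time': 0.0, 'joints': array([ 1.24049481,  0.41798126, -0.01033537,  1.6141435 ,  0.00467105,
        1.11070516, -0.05298285]), 'joint_velocities': array([ 0.00032853,  0.00075761,  0.00024023, -0.00025241, -0.00025583,
       -0.00054056,  0.00085402]), 'joint_efforts': array([-2.79607084e-04, -8.51251531e+01,  6.38590213e-01, -4.26010287e+01,
       -4.87721746e-02,  1.84950850e-02,  1.14511790e-04]), 'position': array([ 177.91280837, -598.75982236,  204.83347905]), 'ee_rot': array([-5.95977748e-04,  9.89589111e-01,  1.43920200e-01, -1.12858934e-04]), 'ft_force': array([-0.27486808,  0.80993843,  0.16043568]), 'moment': array([-0.01287847, -0.04016623,  0.02512675]), 'grasp_force': 0.0, 'width': 94.11863119141648} 18.8
scene {'fx': 610.8493617289489, 'fy': 610.8493617289489, 'cx': 311.01205790246917, 'cy': 244.09282090339647, 'dist_coeffs': array([0.07318674, 0.        , 0.        , 0.        , 0.        ]), 'extrinsics': array([[-6.98538364e-01, -4.41048815e-01,  5.63489216e-01,
        -2.82506995e+02],
       [-7.15449821e-01,  4.15888478e-01, -5.61398546e-01,
         6
[... 586 characters left out ...]
2, -8.07800653e-01, -5.89052900e-01,
         8.71944784e+02],
       [ 0.00000000e+00,  0.00000000e+00,  0.00000000e+00,
         1.00000000e+00]])}
wrist {'fx': 421.1411484969567, 'fy': 421.1411484969567, 'cx': 322.2620876209766, 'cy': 238.26266472953785, 'dist_coeffs': array([-0.02272555,  0.        ,  0.        ,  0.        ,  0.        ]), 'hand_eye': array([[-7.62406821e-04, -9.64791441e-01, -2.63015007e-01,
         7.74958045e+01],
       [ 9.99999536e-01, -5.80643523e-04, -7.68802388e-04,
        -6.95117476e-01],
       [ 5.89016004e-04, -2.63015472e-01,  9.64791436e-01,
        -1.78969796e+02],
       [ 0.00000000e+00,  0.00000000e+00,  0.00000000e+00,
         1.00000000e+00]])}
```

View pics/scene0.png

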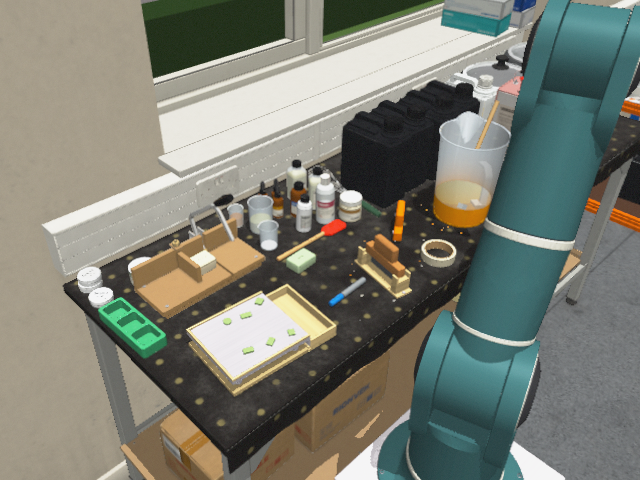

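View pics/side0.png

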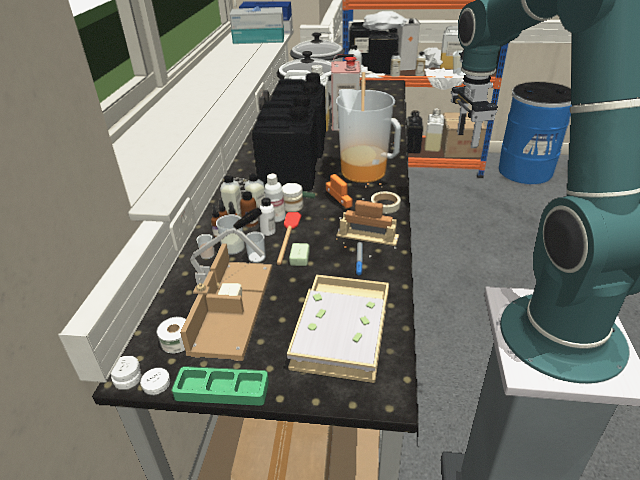

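The scene image shows three things that could be taken for the scraper:
- The brown scraper in the plywood rest, at scene (383,250) and side (368,215). This is my choice.
- The orange look-alike at scene (399,220) and side (340,190). I'll leave it alone.
- The red spatula at scene (330,228), which isn't a scraper.

The board is at scene (260,335), with its trough toward the rest. Next are close crops of both views.

Run:
```python
import cv2
def crop(n,x,y,w,h,s):
    im=cv2.imread(f"pics/{n}0.png")[y:y+h,x:x+w]
    im=cv2.resize(im,None,fx=s,fy=s,interpolation=cv2.INTER_CUBIC)
    for k in range(0,w,20): cv2.putText(im,str(x+k),(k*s,8),0,.3,(0,255,255),1); cv2.line(im,(k*s,8),(k*s,14),(0,255,255),1)
    for k in range(0,h,20): cv2.putText(im,str(y+k),(0,k*s+4),0,.3,(0,255,255),1)
    cv2.imwrite(f"pics/{n}_crop.png",im)
crop("scene",182,215,260,180,3); crop("side",270,170,150,215,2) if 0 else crop("side",282,180,130,200,3)
```

```text
(no output)
```

View pics/scene_crop.png

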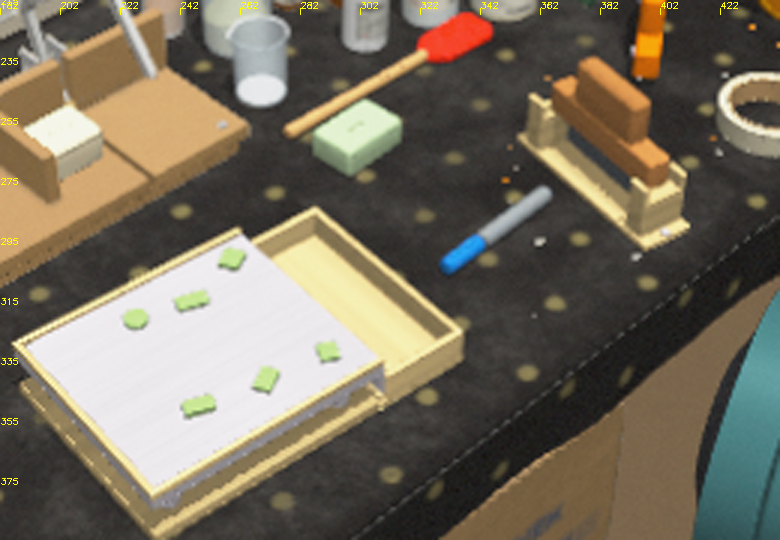

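View pics/side_crop.png

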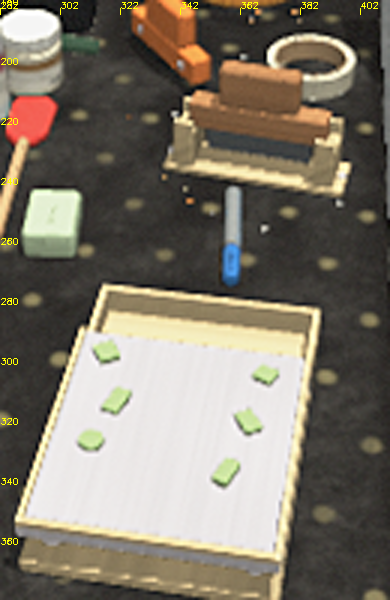

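The crops confirm the choice: a brown grip and head with a dark blade, lying in the rest's posts. The grip's top is at about scene (387,241) and side (369,208). The trough's outer corners are at scene (287,284) and (336,325). The six chips are on the deck. Triangulating now.

```bash
cat > h.py <<'E'
import numpy as np,cv2
from workcell import manip
from scipy.spatial.transform import Rotation as R
def ray(n,px,st=None):
    c=manip.camera_info(n); K=np.array([[c['fx'],0,c['cx']],[0,c['fy'],c['cy']],[0,0,1]])
    p=cv2.undistortPoints(np.array([[px]],float),K,c['dist_coeffs'])[0,0]
    if n=="wrist":
        T=np.eye(4);q=st['ee_rot'];T[:3,:3]=R.from_quat([*q[1:],q[0]]).as_matrix();T[:3,3]=st['position'];E=T@c['hand_eye']
    else: E=c['extrinsics']
    d=E[:3,:3]@[*p,1]; return E[:3,3],d/np.linalg.norm(d)
def tri(r):
    A=sum(np.eye(3)-np.outer(d,d) for o,d in r); b=sum((np.eye(3)-np.outer(d,d))@o for o,d in r)
    X=np.linalg.solve(A,b); return X,max(np.linalg.norm((np.eye(3)-np.outer(d,d))@(X-o)) for o,d in r)
def atz(r,z): o,d=r; return o+d*(z-o[2])/d[2]
E
python3 - <<'E'
from h import *
P={'trFar':((315,208),(104,285)),'trNear':((462,331),(319,310)),'lipNear':((153,493),(280,557)),'lipFar':((15,345),(18,522)),
'lipEndFar':((238,231),(83,328)),'gripFar':((590,58),(222,60)),'foot+yFar':((518,137),(163,168)),'foot+yNear':((648,247),(345,194)),
'chipA':((232,258),(106,351)),'chipB':((328,351),(266,374)),'headTopFar':((555,83),(193,93)),'headTopNear':((660,172),(330,117))}
np.set_printoptions(precision=1,suppress=True)
for k,(a,b) in P.items():
    print(k,*tri([ray('scene',(a[0]/3+182,a[1]/3+215)),ray('side',(b[0]/3+282,b[1]/3+180))]))
E
```

```text
trFar [ 585.9 -118.2   38. ] 0.9647705976031183
trNear [ 400.7 -104.1   36.4] 0.778793739016777
lipNear [425.2 180.5  57.9] 0.826037646096379
lipFar [610.3 165.6  56.1] 0.7686702267879458
lipEndFar [592.3 -39.7  57. ] 1.5105399894681653
gripFar [ 500.1 -363.1  118.9] 2.2927650837484106
foot+yFar [ 556.7 -341.9    6.3] 0.463714093832058
foot+yNear [ 377.2 -307.3   11.2] 0.6564728972681556
chipA [570.3 -14.4  57.3] 0.9905154538399792
chipB [441.9   0.1  57.2] 0.8755353575494026
headTopFar [ 526.4 -351.1   85.7] 4.023662750117102
headTopNear [ 393.7 -334.6   75. ] 4.832990380917084
```

```bash
cat >> h.py <<'E'
def plan(goal,yaw,st=None):
    """tool-frame shift (cm) and turn about tool z (deg) to TCP goal, tool x at yaw deg, pointing down"""
    st=st or manip.state(); q=st['ee_rot']; r=R.from_quat([*q[1:],q[0]])
    a=np.radians(yaw); G=np.array([[np.cos(a),np.sin(a),0],[np.sin(a),-np.cos(a),0],[0,0,-1]])
    print('cm',np.round(r.inv().apply(np.array(goal)-st['position'])/10,2),'rotvec',np.round((r.inv()*R.from_matrix(G)).as_rotvec(degrees=True),2),'yaw now',np.degrees(np.arctan2(*r.as_matrix()[[1,0],[0,0]])))
E
python3 - <<'E'
from h import *
np.set_printoptions(precision=1,suppress=True)
for n,p in(('scene',(440,215)),('scene',(487,205)),('scene',(455,225)),('scene',(396,238)),('side',(345,205)),('side',(365,180)),('side',(395,170))): print(n,p,atz(ray(n,p),0))
plan((462,-349,260),-11)
E
```

```text
scene (440, 215) [ 533.7 -701.5    0. ]
scene (487, 205) [ 466.4 -852.4    0. ]
scene (455, 225) [ 471.7 -690.9    0. ]
scene (396, 238) [ 550.7 -512.9    0. ]
side (345, 205) [ 545.7 -526.7    0. ]
side (365, 180) [ 488.4 -698.8    0. ]
side (395, 170) [ 382.7 -781.5    0. ]
cm [ 34.4 -15.9  -5.5] rotvec [-0.1  0.  27.6] yaw now 16.549365558306622
```

```bash
python3 -m handwheel '[[0,0,-3,0,0,0,100],[4.0,-1.8,-1.5,0,0,0,100],[4.0,-1.8,-1,0,0,0,100],[4.0,-1.8,0,0,0,0,100],[4.0,-1.8,0,0,0,0,100],[4.0,-1.8,0,0,0,0,100],[4.0,-1.8,0,0,0,0,100],[4.0,-1.8,0,0,0,0,100]]'; python3 -m handwheel '[[3.4,-1.8,0,0,0,0,100],[3,-1.5,0,0,0,0,100],[0,0,0,0,0,7,100],[0,0,0,0,0,7,100],[0,0,0,0,0,7,100],[0,0,0,0,0,6.6,100],[0,0,0,0,0,0,100]]'
python3 - <<'E'
from h import *
plan((462,-349,260),-11)
s=manip.state(); print(s['joints'],s['ft_force']); im=manip.snapshot('wrist'); cv2.imwrite('pics/w1.png',im)
import pickle; pickle.dump(s,open('w1.pkl','wb'))
E
```

```text
time: 0.95
position: [411.5, -397.2, 260.4]
ee_rot: [-0.0, 0.99, 0.144, -0.0]
ft_force: [-0.2, -0.2, 0.2]
width: 94.3
grasp_force: 0.0
time: 1.65
position: [462.4, -348.6, 260.2]
ee_rot: [-0.0, 0.995, -0.097, -0.0]
ft_force: [-0.7, 0.6, 0.5]
width: 94.0
grasp_force: 0.0
cm [-0.03  0.05  0.02] rotvec [-0.01  0.03 -0.17] yaw now -11.17188242111115
[ 0.69213065  0.29226561 -0.12302242  1.66291445  0.03814926  1.1892814
 -1.20573526] [-0.72253532  0.56244344  0.45389582]
```

View pics/w1.png

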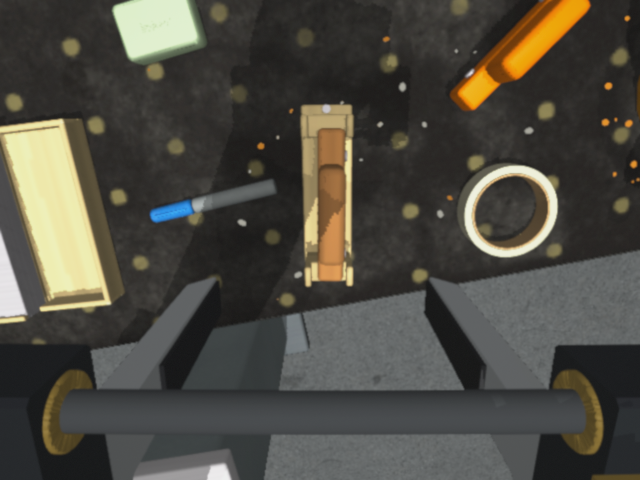

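The wrist view shows the scraper centred below the gripper and aligned with it: its head runs from (331,129) to (331,281), and the grip starts at (331,167). The marker is at (215,200), the tape at (508,210) and the orange look-alike at (520,50), all clear of the fingers. Now the arithmetic, with a height check against the scene view.

Run:
```python
from h import *
import pickle
np.set_printoptions(precision=1,suppress=True)
s=pickle.load(open('w1.pkl','rb'))
for p,z in(((331,167),117),((331,129),75),((331,281),75),((327,106),60),((330,285),60)): print(p,z,atz(ray('wrist',p,s),z))
# grip far top corners: wrist (320,168)/(343,168) with scene/side
for w,sc,sd in(((343,168),(590,58),None),((331,167),(584,63),(222,61)),((331,129),(563,80),(194,95))):
    r=[ray('wrist',w,s),ray('scene',(sc[0]/3+182,sc[1]/3+215))]
    if sd: r.append(ray('side',(sd[0]/3+282,sd[1]/3+180)))
    print(tri(r))
```

```text
(331, 167) 117 [ 505.6 -362.5  117. ]
(331, 129) 75 [ 532.4 -368.4   75. ]
(331, 281) 75 [ 399.  -342.7   75. ]
(327, 106) 60 [ 551.7 -368.9   60. ]
(330, 285) 60 [ 389.4 -340.2   60. ]
(array([ 503.6, -370.4,  110.6]), np.float64(1.6367950601884913))
(array([ 503. , -361.9,  115.4]), np.float64(5.255221689244054))
(array([ 530.3, -368.2,   74.9]), np.float64(2.78791102866552))
```

```bash
python3 -m handwheel '[[0.48,0.58,3,0,0,0.2,100],[0,0,4,0,0,0,100],[0,0,4,0,0,0,100],[0,0,3.5,0,0,0,100],[0,0,2,0,0,0,100],[0,0,1.3,0,0,0,100],[0,0,0,0,0,0,100],[0,0,0,0,0,0,60]]' 40; python3 -m handwheel '[[0,0,0,0,0,0,30],[0,0,0,0,0,0,20],[0,0,0,0,0,0,10],[0,0,0,0,0,0,5],[0,0,0,0,0,0,5]]' 40
```

```text
time: 2.5
position: [466.5, -355.6, 83.3]
ee_rot: [0.0, 0.995, -0.097, 0.0]
ft_force: [0.2, 0.5, 0.1]
width: 88.6
grasp_force: 0.0
time: 3.0
position: [466.1, -355.4, 82.6]
ee_rot: [0.0, 0.995, -0.098, 0.0]
ft_force: [0.2, -0.5, 0.7]
width: 49.0
grasp_force: 0.0
```

```bash
python3 -m handwheel '[[0,0,0,0,0,0,5],[0,0,0,0,0,0,5],[0,0,0,0,0,0,5],[0,0,0,0,0,0,5],[0,0,0,0,0,0,5],[0,0,0,0,0,0,5]]' 50
```

```text
time: 3.6
position: [466.0, -355.3, 82.3]
ee_rot: [-0.0, 0.995, -0.098, -0.0]
ft_force: [0.4, 0.2, -1.3]
width: 21.6
grasp_force: 50.0
```

Grasped: the opening is 21.6 mm, which matches the 22 mm grip. Lifting and carrying it over the board.

```bash
python3 -m handwheel '[[0,0,-1,0,0,0,5],[0,0,-3,0,0,0,5],[0,0,-4,0,0,0,5],[0,0,-4,0,0,0,5],[0,0,-1,0,0,0,5],[0,0,0,0,0,0,5]]'
python3 - <<'E'
from h import *
plan((509,68,205),-4.7); print(manip.state()['ft_force'])
E
```

```text
time: 4.2
position: [466.7, -355.7, 214.4]
ee_rot: [0.001, 0.995, -0.098, 0.001]
ft_force: [0.3, 1.0, -2.0]
width: 21.7
grasp_force: 50.0
cm [ -4.12 -42.39   0.87] rotvec [ 0.08 -0.16 -6.56] yaw now -11.25524096204541
[ 0.25850295  0.97694572 -2.00603856]
```

```bash
python3 -m handwheel '[[-0.2,-3,0,0,0,0,5],[-0.5,-4.5,0,0,0,0,5],[-0.5,-4.9,0,0,0,0,5],[-0.5,-4.9,0,0,0,0,5],[-0.5,-4.9,0,0,0,0,5],[-0.5,-4.9,0,0,0,0,5],[-0.5,-4.9,0,0,0,0,5],[-0.5,-4.5,0,0,0,0,5]]';python3 -m handwheel '[[-0.5,-3.7,0,0,0,-2.5,5],[0,-2.0,0,0,0,-4,5],[0,0,0,0,0,0,5],[0,0,0,0,0,0,5]]'
python3 - <<'E'
from h import *
import pickle
plan((509,68,215),-4.7); s=manip.state();print(s['ft_force'],s['joints'])
cv2.imwrite('pics/w2.png',manip.snapshot('wrist'));pickle.dump(s,open('w2.pkl','wb'))
E
```

```text
time: 5.0
position: [500.0, 12.2, 211.1]
ee_rot: [-0.0, 0.995, -0.098, -0.001]
ft_force: [0.3, 0.1, -1.8]
width: 21.9
grasp_force: 50.0
time: 5.4
position: [506.1, 66.0, 211.5]
ee_rot: [0.0, 0.999, -0.042, -0.001]
ft_force: [-0.4, 0.0, -2.2]
width: 21.6
grasp_force: 50.0
cm [ 0.28 -0.22 -0.35] rotvec [ 0.02  0.09 -0.07] yaw now -4.768012571641416
[-0.42544761  0.03433607 -2.20646819] [ 0.15508662  0.22856693 -0.39658182  1.87632715  0.1004609   1.0577434
 -1.93579037]
```

View pics/w2.png

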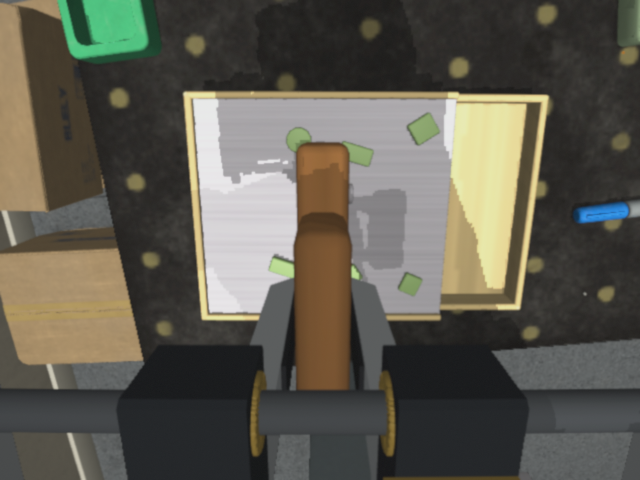

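The wrist view shows the board aligned with the tool. Its +y lip corners are at (185,92) and (203,320), and the open-edge ends at (458,93) and (440,319). The trough's outer corners are at (547,96) and (521,307), and the chips lie between.

Run:
```python
from h import *
import pickle
np.set_printoptions(precision=1,suppress=True)
s=pickle.load(open('w2.pkl','rb'))
W=lambda p,z:atz(ray('wrist',p,s),z)
pts=[((185,92),55,(95,105)),((203,320),55,(-95,105)),((458,93),55,(95,-105)),((440,319),55,(-95,-105)),((547,96),34,(95,-185)),((521,307),34,(-95,-185))]
A=np.array([W(p,z)[:2] for p,z,_ in pts]);B=np.array([b for *_,b in pts],float);print(A)
# rigid fit on deck corners; y first
Ac=A[:4].mean(0);a=(A[0]+A[1]-A[2]-A[3]);print('centre',Ac,'yaw',np.degrees(np.arctan2(-a[0],a[1])),'len',np.linalg.norm(a)/2,'w',np.linalg.norm(A[0]-A[1]),np.linalg.norm(A[2]-A[3]))
y=np.radians(-4.7);M=np.array([[np.cos(y),-np.sin(y)],[np.sin(y),np.cos(y)]])
for n,p in dict(c1=(423,128),c2=(360,153),c3=(298,139),c4=(283,267),c5=(410,284)).items(): print(n,M.T@(W(p,56)[:2]-Ac))
```

```text
[[ 614.8  162.5]
 [ 426.4  178.7]
 [ 596.7  -43.6]
 [ 410.1  -27.9]
 [ 589.6 -122.3]
 [ 404.8 -108.4]]
centre [512.   67.4] yaw -4.768718817807874 len 207.0404189259938 w 189.093192957094 187.30425203305558
c1 [ 67.8 -78.4]
c2 [ 48.8 -30.2]
c3 [59.6 18. ]
c4 [-45.1  32.4]
c5 [-60.6 -75.1]
```

```bash
python3 -m handwheel '[[1.4,-2.6,0,0,0,0,5],[1.4,-2.7,0,0,0,0,5],[1.2,-2.6,1,0,0,0,5],[0,0,3,0,0,0,5],[0,0,3,0,0,0,5],[0,0,1.6,0,0,0,5],[0,0,0,0,0,0,5]]'; python3 -m handwheel '[[0,0,0,0,0,0,5],[0,0,0,0,0,0,5]]'
python3 - <<'E'
from h import *
plan((552.7,141.7,122),-4.8); print(manip.state()['ft_force'])
E
```

```text
time: 6.15
position: [551.7, 140.3, 124.0]
ee_rot: [0.001, 0.999, -0.043, -0.002]
ft_force: [0.2, 0.3, -1.3]
width: 21.8
grasp_force: 50.0
time: 6.35
position: [553.5, 141.9, 127.6]
ee_rot: [-0.0, 0.999, -0.042, 0.001]
ft_force: [-0.5, 0.7, -1.7]
width: 22.0
grasp_force: 50.0
cm [-0.08  0.02  0.56] rotvec [-0.02 -0.09 -0.01] yaw now -4.811587916710791
[-0.4724364   0.69305342 -1.68061282]
```

```bash
for i in 1; do python3 -m handwheel '[[0,0,0.2,0,0,0,5],[0,0,0.2,0,0,0,5],[0,0,0,0,0,0,5]]'|sed -n 2,4p; python3 -m handwheel '[[0,0,0.2,0,0,0,5],[0,0,0.2,0,0,0,5],[0,0,0,0,0,0,5]]'|sed -n 2,4p;  done
```

```text
position: [552.7, 142.3, 122.5]
ee_rot: [-0.0, 0.999, -0.042, 0.0]
ft_force: [0.6, 0.1, -0.8]
position: [552.6, 142.3, 118.1]
ee_rot: [0.0, 0.999, -0.041, -0.0]
ft_force: [-0.3, -0.2, -1.4]
```

```bash
python3 -m handwheel '[[0,0,0.2,0,0,0,5],[0,0,0,0,0,0,5]]'|sed -n '2p;4p'; python3 -m handwheel '[[0,0,0.2,0,0,0,5],[0,0,0,0,0,0,5]]'|sed -n '2p;4p'; python3 -m handwheel '[[0,0,0.2,0,0,0,5],[0,0,0,0,0,0,5]]'|sed -n '2p;4p'
```

```text
position: [552.7, 142.3, 116.2]
ft_force: [-0.3, 0.4, -2.6]
position: [552.9, 142.4, 114.5]
ft_force: [-1.3, -0.3, 2.0]
position: [553.0, 142.4, 112.6]
ft_force: [-1.6, -1.2, 6.2]
```

```bash
python3 -m handwheel '[[0,0.5,0,0,0,0,5],[0,1,0,0,0,0,5],[0,1,0,0,0,0,5],[0,1,0,0,0,0,5]]'|sed -n '2,4p'; python3 -m handwheel '[[0,1,0,0,0,0,5],[0,1,0,0,0,0,5]]'
```

```text
position: [550.5, 108.2, 113.0]
ee_rot: [-0.001, 0.999, -0.041, 0.001]
ft_force: [-0.3, 4.2, 5.7]
time: 8.15
position: [548.8, 88.2, 113.0]
ee_rot: [-0.001, 0.999, -0.041, 0.001]
ft_force: [-0.0, 4.7, 5.5]
width: 22.1
grasp_force: 50.0
```

```bash
python3 -m handwheel '[[0,1,0,0,0,0,5],[0,1,0,0,0,0,5],[0,1,0,0,0,0,5],[0,1,0,0,0,0,5],[0,1,0,0,0,0,5],[0,1,0,0,0,0,5]]'|sed -n '2,4p'; python3 -m handwheel '[[0,1,0,0,0,0,5],[0,1,0,0,0,0,5],[0,1,0,0,0,0,5],[0,1,0,0,0,0,5]]'|sed -n '2,4p';  python3 - <<'E'
from h import *
plan((510.5+35.9-8.8,68-3-106.6,112),-4.8)
E
```

```text
position: [543.9, 28.4, 113.0]
ee_rot: [-0.001, 0.999, -0.041, 0.001]
ft_force: [1.1, 4.6, 5.3]
position: [540.6, -11.5, 112.9]
ee_rot: [-0.001, 0.999, -0.041, 0.001]
ft_force: [0.7, 4.3, 5.9]
cm [-0.05  3.02  0.09] rotvec [-0.07 -0.08  0.08] yaw now -4.718869759812177
```

```bash
python3 -m handwheel '[[0,1,0,0,0,0,5],[0,1,0,0,0,0,5],[0,0.8,0,0,0,0,5],[0,0.2,0,0,0,0,5],[0,0,0,0,0,0,5]]'|sed -n '2,4p'
python3 - <<'E'
from h import *
a=manip.snapshot('wrist');b=manip.snapshot('scene')
cv2.imwrite('pics/m1.png',np.hstack([cv2.resize(a,(400,300)),cv2.resize(b[250:400,180:380],(400,300))]))
E
```

```text
position: [538.0, -42.0, 112.9]
ee_rot: [-0.0, 0.999, -0.042, 0.001]
ft_force: [0.1, -0.5, 5.4]
```

View pics/m1.png

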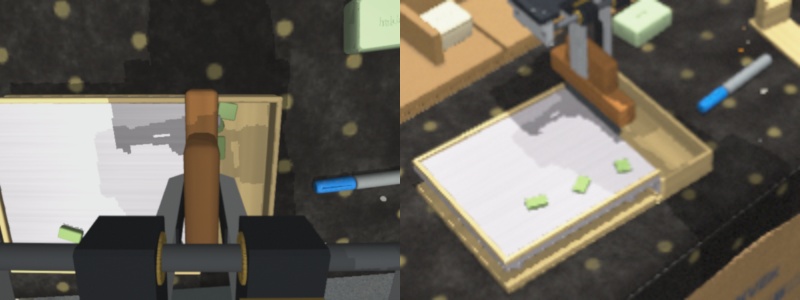

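Three chips have gone past the blade; the other three are still on the near half of the deck. I'll nudge the blade just past the edge and then lift.

```bash
python3 -m handwheel '[[0,0.3,0,0,0,0,5],[0,0.3,0,0,0,0,5],[0,0,0,0,0,0,5]]'|sed -n '2,4p';python3 -m handwheel '[[0,0.1,-0.5,0,0,0,5],[0,0,-1,0,0,0,5],[0,0,-2,0,0,0,5],[0,0,-2,0,0,0,5],[0,-2,0,0,0,0,5],[0,0,0,0,0,0,5]]'|sed -n '2,4p'
python3 - <<'E'
from h import *
plan((480.9,147.7,168),-4.8)
E
```

```text
position: [536.7, -48.6, 112.2]
ee_rot: [0.0, 0.999, -0.042, -0.0]
ft_force: [0.1, 0.2, -1.3]
position: [539.1, -26.8, 168.9]
ee_rot: [-0.0, 0.999, -0.04, 0.001]
ft_force: [0.8, -0.3, -2.1]
cm [ -7.2  -16.93   0.09] rotvec [-0.05 -0.1   0.18] yaw now -4.616818235912575
```

```bash
python3 -m handwheel '[[-1.2,-2.8,0,0,0,0.2,5],[-1.2,-2.8,0,0,0,0,5],[-1.2,-2.8,0,0,0,0,5],[-1.2,-2.8,0,0,0,0,5],[-1.2,-2.8,0,0,0,0,5],[-1.2,-2.9,0,0,0,0,5],[0,0,2,0,0,0,5],[0,0,2.6,0,0,0,5]]'|sed -n '2,4p';python3 -m handwheel '[[0,0,0.2,0,0,0,5],[0,0,0,0,0,0,5],[0,0,0,0,0,0,5]]'|sed -n '2,4p'
python3 - <<'E'
from h import *
plan((480.9,147.7,112.8),-4.8)
E
```

```text
position: [481.8, 146.4, 122.2]
ee_rot: [-0.0, 0.999, -0.042, 0.001]
ft_force: [0.3, -0.5, -2.2]
position: [481.5, 145.4, 120.4]
ee_rot: [-0.0, 0.999, -0.043, 0.0]
ft_force: [0.1, 0.2, -1.3]
cm [-0.08 -0.22  0.76] rotvec [-0.01 -0.02 -0.17] yaw now -4.9690221045822565
```

```bash
python3 -m handwheel '[[0,0,0.2,0,0,0,5],[0,0,0.2,0,0,0,5],[0,0,0,0,0,0,5]]'|sed -n '2p;4p';python3 -m handwheel '[[0,0,0.2,0,0,0,5],[0,0,0,0,0,0,5]]'|sed -n '2p;4p';python3 -m handwheel '[[0,0,0.1,0,0,0,5],[0,0,0,0,0,0,5]]'|sed -n '2p;4p'
```

```text
position: [481.4, 145.4, 115.6]
ft_force: [1.1, -0.0, -1.9]
position: [481.4, 145.5, 113.6]
ft_force: [-1.9, -1.0, 5.1]
position: [481.5, 145.5, 112.7]
ft_force: [-1.3, -1.4, 6.9]
```

```bash
python3 -m handwheel '[[0,0.5,0,0,0,0,5],[0,1,0,0,0,0,5],[0,1,0,0,0,0,5],[0,1,0,0,0,0,5],[0,1,0,0,0,0,5],[0,1,0,0,0,0,5]]'|sed -n '2,4p'; python3 -m handwheel '[[0,1,0,0,0,0,5],[0,1,0,0,0,0,5],[0,1,0,0,0,0,5],[0,1,0,0,0,0,5],[0,1,0,0,0,0,5],[0,1,0,0,0,0,5]]'|sed -n '2,4p'; python3 -m handwheel '[[0,1,0,0,0,0,5],[0,1,0,0,0,0,5],[0,1,0,0,0,0,5],[0,1,0,0,0,0,5],[0,1,0,0,0,0,5]]'|sed -n '2,4p'
```

```text
position: [477.1, 91.3, 113.0]
ee_rot: [-0.001, 0.999, -0.043, 0.001]
ft_force: [0.6, 4.6, 5.8]
position: [472.0, 31.4, 112.9]
ee_rot: [-0.001, 0.999, -0.043, 0.001]
ft_force: [0.5, 4.5, 5.7]
position: [467.7, -18.4, 112.9]
ee_rot: [-0.001, 0.999, -0.043, 0.001]
ft_force: [1.0, 5.4, 6.0]
```

```bash
python3 -m handwheel '[[0,0.8,0,0,0,0,5],[0,0.7,0,0,0,0,5],[0,0.3,0,0,0,0,5],[0,0.3,0,0,0,0,5],[0,0.3,0,0,0,0,5],[0,0.1,0,0,0,0,5],[0,0,0,0,0,0,5]]'|sed -n '2,4p'; python3 -m handwheel '[[0,0.1,-0.5,0,0,0,5],[0,0,-1,0,0,0,5],[0,0,-2,0,0,0,5],[0,0,-3,0,0,0,5],[0,0,-3,0,0,0,5],[0,0,0,0,0,0,5]]'|sed -n '2,4p';python3 - <<'E'
from h import *
a=manip.snapshot('wrist');b=manip.snapshot('scene');c=manip.snapshot('side')
cv2.imwrite('pics/m2.png',np.vstack([np.hstack([cv2.resize(a,(400,300)),cv2.resize(b[250:400,180:380],(400,300))]),np.hstack([cv2.resize(c[260:380,280:440],(400,300)),cv2.resize(a[60:330,300:660],(400,300))])]))
E
```

```text
position: [464.7, -44.0, 112.3]
ee_rot: [0.0, 0.999, -0.043, -0.0]
ft_force: [-0.3, 0.4, -2.2]
position: [466.6, -44.7, 211.6]
ee_rot: [0.0, 0.999, -0.043, 0.003]
ft_force: [-0.1, -0.7, -2.5]
```

View pics/m2.png

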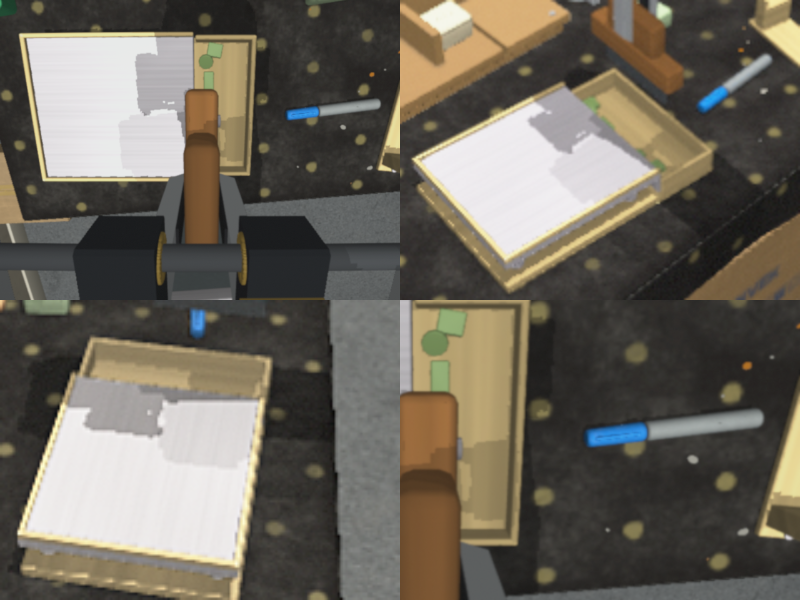

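The deck is bare. Three chips show in the trough at wrist (430–450, 320–380); the other three should be hidden under the head, so I'll check them once the scraper is clear. Carrying the scraper back to the rest.

```bash
python3 -m handwheel '[[0,2,0,0,0,0,5],[-0.2,4,0,0,0,1,5],[-0.3,4.7,0,0,0,1,5],[0,4.7,0,0,0,1,5],[0,4.7,0,0,0,1,5],[0,4.5,0,0,0,1,5],[0,3.5,0,0,0,1,5],[0,0,0,0,0,0,5]]'|sed -n '2,4p'
python3 - <<'E'
from h import *
plan((466.0,-355.3,205),-11.2)
np.set_printoptions(precision=1,suppress=True)
s=manip.state();a=manip.snapshot('wrist'); cv2.imwrite('pics/m3.png',a)
b=manip.snapshot('scene')
# green blobs in trough region (bench scene/wrist)
for n,im in(('scene',b),('wrist',a)):
    h=cv2.cvtColor(im,cv2.COLOR_BGR2HSV); m=cv2.inRange(h,(34,55,60),(60,255,255))
    k,l,st,c=cv2.connectedComponentsWithStats(m)
    for i in range(1,k):
        if st[i,4]>12: print(n,st[i,4],c[i],atz(ray(n,c[i],s),14))
E
```

```text
position: [422.1, -327.2, 205.9]
ee_rot: [-0.0, 0.995, -0.099, -0.001]
ft_force: [0.1, 0.7, -1.1]
cm [4.85 1.9  0.08] rotvec [ 0.01  0.14 -0.13] yaw now -11.327975489427352
scene 937 [173.    6.8] [ 2754.2 -1255.9    14. ]
scene 719 [378.5  20.1] [ 1849.9 -1940.6    14. ]
scene 113 [300.9 263.8] [ 641.4 -219.4   14. ]
scene 35 [275.3 301.1] [578.6 -71.5  14. ]
scene 18 [308.8 331.7] [444.7 -58.1  14. ]
wrist 131 [ 2.7 93.6] [576.2 -80.5  14. ]
wrist 234 [  3.7 144.5] [536.2 -65.   14. ]
wrist 325 [ 10.2 233.4] [459.5 -39.6  14. ]
wrist 586 [ 28.3 247.9] [442.9 -51.   14. ]
```

```bash
python3 -m handwheel '[[1.6,0.6,0,0,0,-0.1,5],[1.6,0.6,0,0,0,0,5],[1.6,0.7,0,0,0,0,5],[0,0,2,0,0,0,5],[0,0,2,0,0,0,5],[0,0,0,0,0,0,5],[0,0,0,0,0,0,5]]'|sed -n '2,4p'
python3 - <<'E'
from h import *
plan((466.0,-355.3,82.3),-11.2); print(manip.state()['joints'])
a=manip.snapshot('wrist'); s=manip.snapshot('side')
cv2.imwrite('pics/m4.png',np.hstack([cv2.resize(a,(400,300)),cv2.resize(s[170:260,320:440],(400,300))]))
E
```

```text
position: [468.3, -349.7, 167.5]
ee_rot: [-0.0, 0.996, -0.094, -0.0]
ft_force: [0.2, -0.4, -1.4]
cm [-0.12  0.6   8.52] rotvec [-0.04  0.04  0.43] yaw now -10.773305741739952
[ 0.72173313  0.39014771 -0.1681465   1.75041953  0.07489916  1.00818692
 -1.23287815]
```

View pics/m4.png

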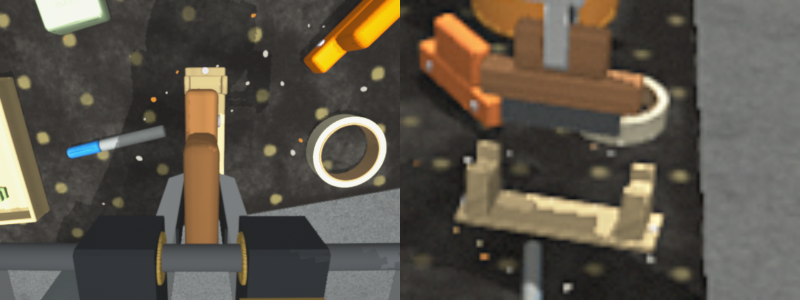

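```bash
python3 -m handwheel '[[-0.1,0.6,0,0,0,0.4,5],[0,0,2,0,0,0,5],[0,0,2,0,0,0,5],[0,0,1,0,0,0,5],[0,0,0,0,0,0,5],[0,0,0,0,0,0,5]]'|sed -n '2,4p'
python3 - <<'E'
from h import *
plan((466.0,-355.3,82.3),-11.2)
E
```

```text
position: [466.2, -356.7, 118.2]
ee_rot: [0.0, 0.995, -0.098, 0.0]
ft_force: [0.5, -0.2, -1.4]
cm [-0.05 -0.14  3.59] rotvec [ 0.02 -0.04 -0.07] yaw now -11.265208527649415
```

```bash
python3 -m handwheel '[[-0.05,-0.1,0.8,0,0,0,5],[0,0,0.8,0,0,0,5],[0,0,0.8,0,0,0,5],[0,0,0.6,0,0,0,5],[0,0,0,0,0,0,5]]'|sed -n '2,4p'; python3 -m handwheel '[[0,0,0.2,0,0,0,5],[0,0,0.2,0,0,0,5],[0,0,0,0,0,0,5]]'|sed -n '2,4p'; python3 -m handwheel '[[0,0,0.2,0,0,0,5],[0,0,0,0,0,0,5]]'|sed -n '2,4p'
python3 - <<'E'
from h import *
plan((466.0,-355.3,82.3),-11.2)
E
```

```text
position: [465.2, -355.0, 86.4]
ee_rot: [-0.0, 0.995, -0.098, -0.001]
ft_force: [-0.0, 0.3, -1.9]
position: [465.7, -355.3, 83.4]
ee_rot: [-0.0, 0.995, -0.098, -0.0]
ft_force: [-0.2, 0.5, -2.3]
position: [465.9, -355.5, 82.3]
ee_rot: [0.0, 0.995, -0.098, 0.0]
ft_force: [-4.0, 3.7, 11.1]
cm [ 0.01 -0.02 -0.  ] rotvec [ 0.02 -0.03 -0.06] yaw now -11.255567172347073
```

It touches down at exactly the TCP height it had when grasped, 82.3 mm. Easing off and opening.

```bash
python3 -m handwheel '[[0,0,-0.05,0,0,0,5],[0,0,-0.03,0,0,0,5],[0,0,0,0,0,0,30],[0,0,0,0,0,0,40],[0,0,0,0,0,0,70],[0,0,0,0,0,0,100],[0,0,0,0,0,0,100],[0,0,0,0,0,0,100]]'; python3 -m handwheel '[[0,0,0,0,0,0,100],[0,0,0,0,0,0,100],[0,0,0,0,0,0,100],[0,0,0,0,0,0,100]]'
```

```text
time: 19.7
position: [465.7, -355.3, 82.2]
ee_rot: [-0.0, 0.995, -0.098, -0.0]
ft_force: [-0.3, 0.8, -0.4]
width: 64.5
grasp_force: 0.0
time: 20.1
position: [465.6, -355.3, 82.2]
ee_rot: [-0.0, 0.995, -0.098, -0.0]
ft_force: [-0.3, -1.2, -0.1]
width: 93.5
grasp_force: 0.0
```

```bash
python3 -m handwheel '[[0,0,-1,0,0,0,100],[0,0,-3,0,0,0,100],[0,0,-4,0,0,0,100],[0,0,-4,0,0,0,100],[0,-1,-4,0,0,0,100],[0,-4,-3,0,0,0,100],[0,-4.5,0,0,0,0,100],[0,-4,0,0,0,0,100]]'|sed -n 2p; python3 -m handwheel '[[0,-3,0,0,0,0,100],[0,0,0,0,0,0,100],[0,0,0,0,0,0,100]]'|sed -n 2p
python3 - <<'E'
from h import *
import pickle
s=manip.state();pickle.dump(s,open('w5.pkl','wb'))
a=manip.snapshot('wrist'); c=manip.snapshot('side');cv2.imwrite('pics/w5.png',a)
cv2.imwrite('pics/m5.png',np.vstack([cv2.resize(a[60:360],(640,300)),np.hstack([cv2.resize(c[170:260,320:440],(400,300)),cv2.resize(c[275:305,310:394],(240,300))])]))
E
```

```text
position: [492.4, -221.1, 274.1]
position: [497.9, -193.4, 273.0]
```

View pics/m5.png

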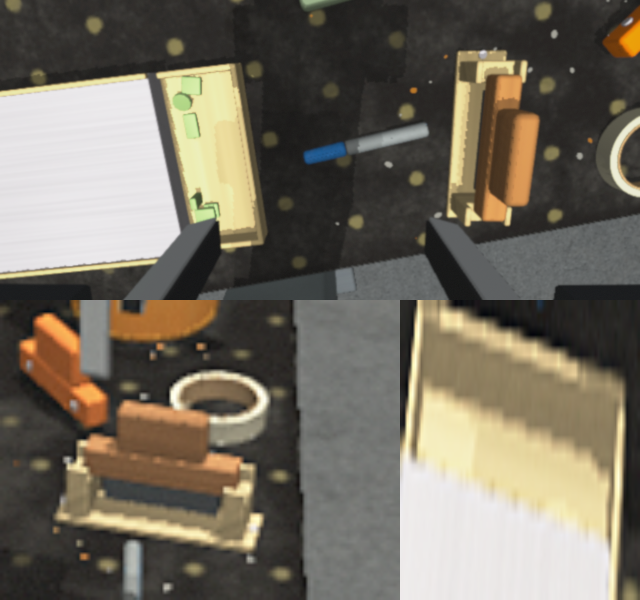

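The scraper sits on both posts. Three chips lie flat in the trough's far end, and the near-end pile at wrist (200,265) is partly hidden by a finger. I've used all my pictures, so I'll shift over and measure those chips numerically from two wrist positions.

```bash
cat > g.py <<'E'
from h import *
s=manip.state();a=manip.snapshot('wrist')
np.set_printoptions(precision=1,suppress=True)
y=np.radians(-4.75);M=np.array([[np.cos(y),-np.sin(y)],[np.sin(y),np.cos(y)]]);C=np.array([510.5,68])
h=cv2.cvtColor(a,cv2.COLOR_BGR2HSV); m=cv2.inRange(h,(33,50,30),(65,255,255))
k,l,st,c=cv2.connectedComponentsWithStats(m)
for i in range(1,k):
    if st[i,4]>25:
        v,u=np.where(l==i); P=[M.T@(atz(ray('wrist',p,s),12)[:2]-C) for p in zip(u.astype(float),v.astype(float))]; P=np.array(P)
        if abs(P.mean(0)[0])<120 and -220<P.mean(0)[1]<-60: print(st[i,4],c[i],'board@12',P.mean(0),'min',P.min(0),'max',P.max(0), 'rect',cv2.minAreaRect(P.astype(np.float32))[1],'V',np.percentile(h[l==i][:,2],[10,50,90]))
E
python3 -m handwheel '[[-4,-3,0,0,0,0,100],[-4,-4,0,0,0,0,100],[-2,-1,0,0,0,0,100],[0,0,0,0,0,0,100],[0,0,0,0,0,0,100]]'|sed -n 2p; python3 g.py;  python3 -m handwheel '[[0,-4,0,0,0,0,100],[0,-3,0,0,0,0,100],[0,0,0,0,0,0,100],[0,0,0,0,0,0,100]]'|sed -n 2p; python3 g.py
```

```text
position: [419.2, -102.0, 272.7]
752 [254.8  52.6] board@12 [  73.8 -127.1] min [  55.8 -143.5] max [  90.8 -110.3] rect (24.05476951599121, 39.7940788269043) V [132. 170. 211.]
370 [257.9  90. ] board@12 [  39.2 -124.8] min [  26.4 -131.5] max [  51.9 -117.9] rect (25.469152450561523, 13.615962028503418) V [144.9 168.  172. ]
115 [260.4 172.5] board@12 [ -41.5 -114.9] min [ -49.3 -119.9] max [ -34.7 -110.3] rect (9.360650062561035, 14.603389739990234) V [ 97.  209.  231.6]
392 [271.7 186.7] board@12 [ -57.5 -124.4] min [ -66.6 -136.7] max [ -47.5 -111.2] rect (18.79828453063965, 25.710920333862305) V [117.  157.5 220. ]
position: [433.2, -32.9, 272.0]
726 [328.5  52.2] board@12 [  73.6 -127.7] min [  56.1 -143.2] max [  90.3 -111.6] rect (23.264896392822266, 39.193294525146484) V [133. 146. 174.]
368 [329.3  89.6] board@12 [  39.3 -124.8] min [  26.4 -131.5] max [  51.8 -118.1] rect (25.42804527282715, 13.397953987121582) V [151. 174. 176.]
85 [330.4 172.6] board@12 [ -42.  -116.9] min [ -48.9 -120.1] max [ -35.  -113.8] rect (6.312316417694092, 13.926433563232422) V [116.2 130.  154. ]
375 [339.7 186.6] board@12 [ -57.6 -125. ] min [ -66.6 -136.7] max [ -47.9 -112.3] rect (18.625368118286133, 24.387149810791016) V [123. 131. 157.]
```

```bash
python3 -m handwheel '[[-2,1,2,0,0,0,100],[-1.5,0,3,0,0,0,100],[-0.5,0,3,0,0,0,100],[0,0,2,0,0,0,100],[0,0,0,0,0,0,100],[0,0,0,0,0,0,100]]'|sed -n 2p; python3 g.py
python3 - <<'E'
from h import *
s=manip.state();a=manip.snapshot('wrist')
y=np.radians(-4.75);M=np.array([[np.cos(y),-np.sin(y)],[np.sin(y),np.cos(y)]]);C=np.array([510.5,68])
# rectified grid on z=14 plane: rows board x -25..-80, cols y -100..-145, 1.5mm; print V where green
c=manip.camera_info('wrist');K=np.array([[c['fx'],0,c['cx']],[0,c['fy'],c['cy']],[0,0,1]])
q=s['ee_rot'];T=np.eye(4);T[:3,:3]=R.from_quat([*q[1:],q[0]]).as_matrix();T[:3,3]=s['position'];E=np.linalg.inv(T@c['hand_eye'])
h=cv2.cvtColor(a,cv2.COLOR_BGR2HSV)
for bx in np.arange(-30,-76,-1.5):
    r=''
    for by in np.arange(-100,-145,-1.5):
        w=M@[bx,by]+C; p=E[:3,:3]@[*w,14]+E[:3,3]
        uv=cv2.projectPoints(p.reshape(1,3),np.zeros(3),np.zeros(3),K,c['dist_coeffs'])[0][0,0]
        H,S,V=h[int(round(uv[1])),int(round(uv[0]))]
        r+=f'{V:4d}' if 33<=H<=65 and S>50 else '   .'
    print(f'{bx:6.1f}',r)
E
```

```text
position: [391.8, -35.0, 172.8]
697 [317.7  22.5] board@12 [  39. -125.] min [  25.9 -131.7] max [  51.8 -118.2] rect (25.848390579223633, 13.543729782104492) V [145. 173. 175.]
150 [319.5 134.5] board@12 [ -41.1 -116.9] min [ -47.7 -120.2] max [ -34.5 -113.4] rect (13.180556297302246, 6.805830955505371) V [141.  162.5 174. ]
665 [332.2 154.5] board@12 [ -57.6 -125. ] min [ -66.4 -136.9] max [ -48.1 -112.3] rect (18.23236846923828, 24.647890090942383) V [144. 169. 175.]
 -30.0    .   .   .   .   .   .   .   .   .   .   .   .   .   .   .   .   .   .   .   .   .   .   .   .   .   .   .   .   .   .
 -31.5    .   .   .   .   .   .   .   .   .   .   .   .   .   .   .   .   .   .   .   .   .   .   .   .   .   .   .   .   .   .
 -33.0    .   .   .   .   .   .   .   .   .   .   .   .   .   .   .   .   .   .   .   .   .   .   .   .   .   .   .   .   .   .
 -34.5    .   .   .   .   .   .   .   .   .   .   . 143   .   .   .   .   .   .   .   .   .   .   .   .   .   .   .   .   .   .
 -36.0    .   .   .   .   .   .   .   .   . 140 168 174 167 162   .   .   .   .   .   .   .   .   .   .   .   .  
[... 2642 characters left out ...]
   .   .   .   .   .   .   .   .   .   .   .   .   .   .   .
 -69.0    .   .   .   .   .   .   .   .   .   .   .   .   .   .   .   .   .   .   .   .   .   .   .   .   .   .   .   .   .   .
 -70.5    .   .   .   .   .   .   .   .   .   .   .   .   .   .   .   .   .   .   .   .   .   .   .   .   .   .   .   .   .   .
 -72.0    .   .   .   .   .   .   .   .   .   .   .   .   .   .   .   .   .   .   .   .   .   .   .   .   .   .   .   .   .   .
 -73.5    .   .   .   .   .   .   .   .   .   .   .   .   .   .   .   .   .   .   .   .   .   .   .   .   .   .   .   .   .   .
 -75.0    .   .   .   .   .   .   .   .   .   .   .   .   .   .   .   .   .   .   .   .   .   .   .   .   .   .   .   .   .   .
```

All six chips are accounted for. Three are at the far end of the trough. At the near end, one stands on edge at y about -117, and one lies on top of another at y -113 to -136. All of them lie between y -110 and -144 mm, inside the -105 to -182 limits. Handing in.

```bash
python3 -m handwheel '[[0,0,-3,0,0,0,100],[0,0,0,0,0,0,100],[0,0,0,0,0,0,100],[0,0,0,0,0,0,100]]'|head -2; python3 -c "
from workcell import manip
print(manip.finish_job())"
```

```text
time: 23.4
position: [391.5, -34.5, 202.3]
the job is handed in; nothing more can be done
None
```

I handed the job in at about 23 s: by my measurements all six chips are in the trough and the scraper is back on both posts of its rest and released; the hand-in returned no verdict.

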